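Refill the trial-lens case with its washed racks

ROBOT

A 6-joint arm with a two-finger parallel gripper is mounted at the origin on the work surface. World frame = base frame: x ahead of the robot, y to its left, z up, the work surface at z = 0. Lengths are in m, angles in degrees, forces in N, time in s.
With the tool pointing down it reaches from about 0.325 to 0.775 m from the base axis. Payload 9.3 kg.
Tool frame: the origin (TCP) lies midway between the tips of the shut fingers; the grasp point (between the pads) lies arm.grip_depth behind it (arm.grip_depth is the distance from the TCP to the grasp point, in m); z points along the fingers, y is the direction in which the jaws open and shut (so a half turn about z gives the same grasp; the last joint's range is limited). The gripper opens to 85 mm and grips with 20 to 120 N. Pads are 22 mm wide; open, the fingers measure 114 mm over their backs; the gripper's body (76 mm by 85 mm) begins 54 mm behind the grasp point. The pads swing forward as they close: fully open they stand 13 mm farther back than shut.
Start: joints at [61.902, 14.817, 1.232, 76.415, 0, 81.257], TCP at [0.182, 0.519, 0.231] pointing down, gripper open.
Joint ranges: [-174.27, 174.27], [-52.1, 104.24], [-59.71, 78.15], [-110.17, 111.67], [-87.03, 83.33], [-180, 180]. Speed limits (degrees/s): [127.2, 127.2, 159.86, 180, 180, 180].

INTERFACE

Orientations are given as [roll, pitch, yaw] about the fixed x, y, z axes, in that order (R = Rz(yaw) Ry(pitch) Rx(roll)).
In Python, from cell import arm, kin, vision, job gives the robot as it stands. Calls block until the motion is done:
- arm.move_pose(position, orientation): joint-space move of the TCP to a pose.
- arm.movel(position, attitude=None, max_speed=0.15, stop_force=None): straight line of the TCP; attitude=None keeps the orientation; max_speed is the mean speed in m/s. With stop_force (N) it stops when the force on the tool has changed by that much, and returns True; else False.
- arm.movej(angles): joint-space move.
- arm.move_gripper(opening): opening from 0.0 (shut) to 1.0 (fully open); the grip force is fixed at half the most; returns when the fingers have stopped.
- arm.hold(seconds).
- kin.solve_ik(position, orientation): joint angles nearest the present ones, or None.
- vision.grab_frame(name): name is "scene" or "top" or "wrist"; returns a dict with "image" (420x560x3 uint8, blue, green, red), "fx", "fy", "cx", "cy" (pixels), "rvec" (rotation vector, rad) and "tvec" (3), from world to camera coordinates, as OpenCV has them. Camera axes: x right, y down, z forward; pixel columns grow to the right and rows downward; lengths in m; the calibration is good to about 2 mm. A picture is of the moment at which its call begins. There is no depth.
A pose or a line that the arm cannot do raises arm.IKError and nothing moves.
- job.sign_off(): hands the job in, once; it reports no verdict.
Readings, each from a call of its own:
- arm.current_time(): time.
- arm.current_q(): joint angles.
- arm.current_joint_velocities(): joint speeds.
- arm.current_tau(): joint torques, N m.
- arm.current_position(): TCP position.
- arm.current_eef_rot(): TCP orientation.
- arm.current_force(): force on the tool from outside, world axes, zero at the start.
- arm.current_torque(): the same for the moment, N m.
- arm.current_gripper_width(): opening from 0.0 (shut) to 1.0 (fully open).
Only numpy, scipy, OpenCV 4.12 (cv2) and the standard library are available. Lean on these libraries where they do the work, as an engineer would, in place of code of your own. Each camera call takes 0.05 s, during which the arm holds its last target.

TASK

The four washed lens racks are stacked on the drying mat beside the open trial-lens case: take the stack apart and set each rack into its own bay of the case, the pocket made to its length, so that all four sit flat on their bay floors, open side up. Keep the racks upright all the way, and leave the trial frame and the cleaner bottle by the mat undisturbed.

Things in the scene. Friction and masses are not known exactly. Their poses are not given: they have to be found in the camera images.
- rack_long: the longest lens rack: ivory plastic trough, open on top, comb teeth inside both long walls; 168 mm long (its x), 46 wide (y), 30 high, walls and floor 4 mm, about 92 g, loose. Starts upright as the bottom one in the stack of four on the grey mat (mat 6 mm thick), roughly in line with its neighbours. Origin: centre of its underside, z up; both ends alike.
- rack_medium: the second longest lens rack: ivory plastic trough, open on top, comb teeth inside both long walls; 132 mm long (its x), 46 wide (y), 30 high, walls and floor 4 mm, about 73 g, loose. Starts upright as the second from the bottom one in the stack of four on the grey mat (mat 6 mm thick), roughly in line with its neighbours. Origin: centre of its underside, z up; both ends alike.
- rack_short: the second shortest lens rack: ivory plastic trough, open on top, comb teeth inside both long walls; 100 mm long (its x), 46 wide (y), 30 high, walls and floor 4 mm, about 55 g, loose. Starts upright as the third from the bottom one in the stack of four on the grey mat (mat 6 mm thick), roughly in line with its neighbours. Origin: centre of its underside, z up; both ends alike.
- rack_stub: the shortest lens rack: ivory plastic trough, open on top, comb teeth inside both long walls; 70 mm long (its x), 46 wide (y), 30 high, walls and floor 4 mm, about 38 g, loose. Starts upright as the top one in the stack of four on the grey mat (mat 6 mm thick), roughly in line with its neighbours. Origin: centre of its underside, z up; both ends alike.
- bay_long: bay of the longest rack, fixed in the case: red-floored pocket 182 mm long (its x), 58 wide (y) inside, black rim 5 mm thick, 7 high above the pocket floor. Origin: pocket's centre, 4 mm below its floor (a seated rack's origin is 4 mm above it); z up. The bays lie side by side in any order, 90 mm apart. Case rim 28 mm, lens row at its far side 45 mm above the table.
- bay_medium: bay of the second longest rack, fixed in the case: red-floored pocket 146 mm long (its x), 58 wide (y) inside, black rim 5 mm thick, 7 high above the pocket floor. Origin: pocket's centre, 4 mm below its floor (a seated rack's origin is 4 mm above it); z up. The bays lie side by side in any order, 90 mm apart.
- bay_short: bay of the second shortest rack, fixed in the case: red-floored pocket 114 mm long (its x), 58 wide (y) inside, black rim 5 mm thick, 7 high above the pocket floor. Origin: pocket's centre, 4 mm below its floor (a seated rack's origin is 4 mm above it); z up. The bays lie side by side in any order, 90 mm apart.
- bay_stub: bay of the shortest rack, fixed in the case: red-floored pocket 84 mm long (its x), 58 wide (y) inside, black rim 5 mm thick, 7 high above the pocket floor. Origin: pocket's centre, 4 mm below its floor (a seated rack's origin is 4 mm above it); z up. The bays lie side by side in any order, 90 mm apart.
- trial_frame: trial frame (metal spectacle frame with two round cells) lying on the table beyond the drying mat, away from the robot; 46 x 126 mm, 19 mm high, loose; origin under its centre. Not to be disturbed.
- cleaner: small closed bottle of lens cleaner standing on the table on the robot's side of the drying mat, about 0.17 m from the stack's centre; 42 mm across, 105 mm high, loose; origin at the centre of its underside. Not to be disturbed.
Not all that is in view belongs to the job. Leave any purple look-alike of the rack_short alone. What is shaped like the rack_stub but blue is not meant.

How it is judged:
By the outcome, as a careful person would: the job done as asked, in the order asked, and still so for the second after the job is handed in, with the robot touching nothing.
It also fails if it takes over 120 s, if anything falls off the work surface, if the arm or the gripper's body presses on something with over 40 N, if the wrist force passes 120 N, or if a joint passes its speed limit or range.

## Working session

There is one attempt and no reset: what is moved stays moved. The work goes in short steps, each a Python script; the robot and the scene stay as the last script left them, time stands still between calls to the robot, and variables do not carry over. Pictures are saved under pics/ and viewed, and the job is handed in when it is done.

```bash
ls; mkdir -p pics; python3 - <<'E'
from cell import arm,kin,vision,job
import cv2
for n in ["scene","top","wrist"]:
    f=vision.grab_frame(n); cv2.imwrite(f"pics/{n}0.png",f["image"])
    print(n,f["fx"],f["fy"],f["cx"],f["cy"],f["rvec"],f["tvec"])
print(arm.current_time(),arm.grip_depth,arm.current_eef_rot(),arm.current_force())
E
```

```text
pics
scene 499.3234969172309 499.3234969172309 277.6429650413143 218.09755365240704 [ 2.17198303  1.11586387 -0.45403432] [-0.33532966 -0.26172446  1.60609368]
top 457.97745322175183 457.97745322175183 281.3881546464008 213.0040842498698 [ 2.13914007 -2.12943058  0.17625155] [0.00808263 0.57601846 1.12677215]
wrist 313.3291727904998 313.3291727904998 274.041183979941 206.4162649999049 [-2.35591891 -1.67127902 -0.24823448] [-0.54875387 -0.03828164  0.37908772]
0.15 0.0187 [-1.79943848e+02 -1.00751001e-02  1.60646339e+02] [-0.01659171  0.06762524  0.95381656]
```

View pics/scene0.png

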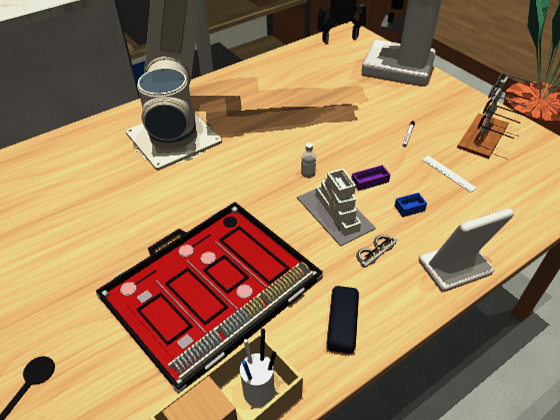

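View pics/top0.png

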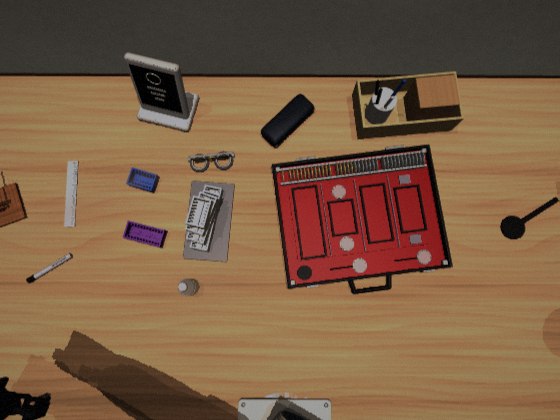

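View pics/wrist0.png

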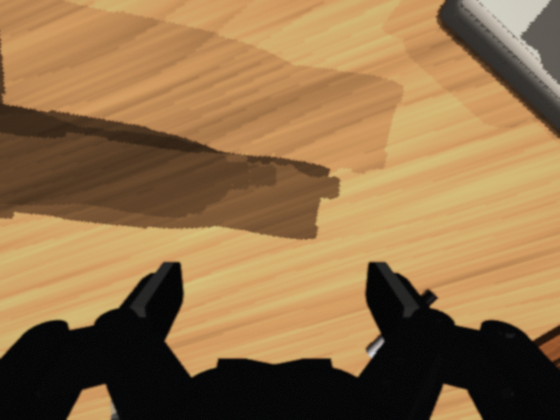

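The scene view shows the ivory stack at (340,200), the purple decoy at (371,177), the blue decoy at (410,204) and the case at (210,290). In the top view the stack is at (207,217), purple (145,234), blue (143,180), frame (211,161), bottle (187,287), and bays at about x = 310, 342, 376 and 410. What could be mistaken for a rack: purple and blue (both excluded by description). The ivory stack is the one I want, so I'll check it in a close crop.

```bash
python3 - <<'E'
import cv2,numpy as np
a=cv2.imread("pics/top0.png");s=cv2.imread("pics/scene0.png")
c=cv2.resize(a[170:300,170:250],None,fx=4.5,fy=4.5,interpolation=cv2.INTER_CUBIC)
d=cv2.resize(s[150:250,290:380],None,fx=4.5,fy=4.5,interpolation=cv2.INTER_CUBIC)
H=max(c.shape[0],d.shape[0]);o=np.zeros((H,c.shape[1]+d.shape[1],3),np.uint8);o[:c.shape[0],:c.shape[1]]=c;o[:d.shape[0],c.shape[1]:]=d
cv2.imwrite("pics/crop1.png",o)
cv2.imwrite("pics/crop2.png",cv2.resize(a[140:295,265:460],None,fx=3.8,fy=3.8,interpolation=cv2.INTER_CUBIC))
E
```

```text
(no output)
```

View pics/crop1.png

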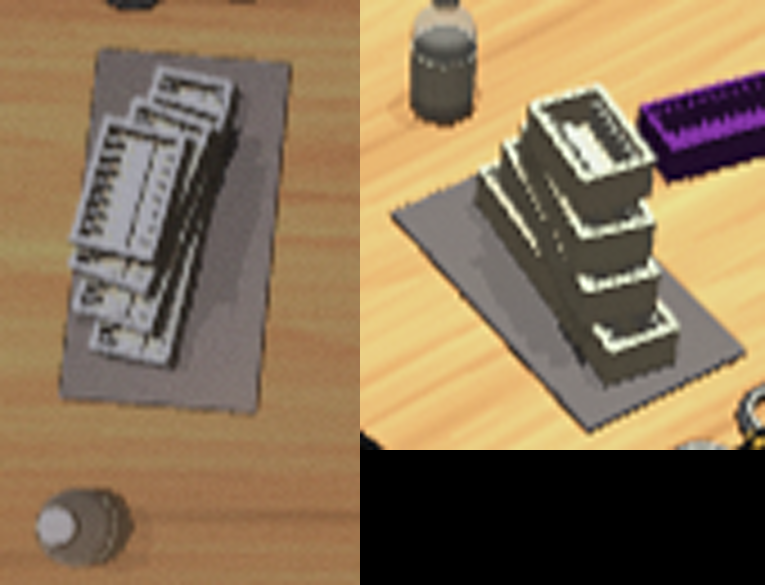

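View pics/crop2.png

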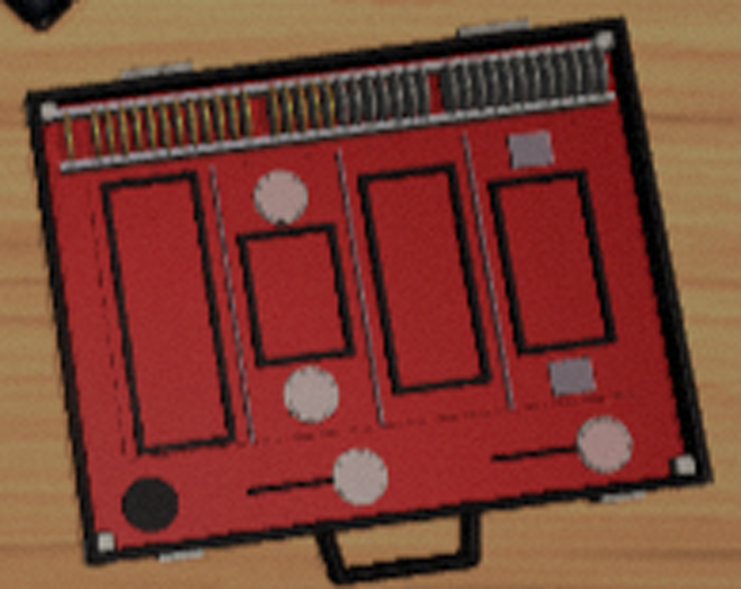

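The crops show four ivory troughs on the mat, shortest on top, slightly staggered. In the case crop the bays left to right are long (170,310), stub (295,295), medium (425,278) and short (550,262).

```bash
cat > h.py <<'E'
import cv2,numpy as np
from cell import arm,kin,vision,job
from scipy.spatial.transform import Rotation as Rn
def cam(f):
    K=np.array([[f["fx"],0,f["cx"]],[0,f["fy"],f["cy"]],[0,0,1]]);R,_=cv2.Rodrigues(np.array(f["rvec"],float));t=np.array(f["tvec"],float)
    return K,R,t
def ray(f,uv):
    K,R,t=cam(f);uv=np.atleast_2d(uv).astype(float)
    d=(R.T@np.linalg.inv(K)@np.c_[uv,np.ones(len(uv))].T).T
    return -R.T@t,d
def onplane(f,uv,z):
    o,d=ray(f,uv);return o+d*((z-o[2])/d[:,2])[:,None]
def tri(f1,p1,f2,p2):
    P=[]
    for f in(f1,f2):
        K,R,t=cam(f);P.append(K@np.c_[R,t])
    X=cv2.triangulatePoints(P[0],P[1],np.atleast_2d(p1).T.astype(float),np.atleast_2d(p2).T.astype(float))
    return (X[:3]/X[3]).T
def proj(f,X):
    K,R,t=cam(f);p,_=cv2.projectPoints(np.atleast_2d(X).astype(float),np.array(f["rvec"],float),t,K,None);return p[:,0]
def grab(n,name=None):
    f=vision.grab_frame(n)
    if name: cv2.imwrite(f"pics/{name}.png",f["image"])
    return f
E
python3 - <<'E'
from h import *
f=grab("top")
c1=lambda x,y:(170+x/4.5,170+y/4.5); c2=lambda x,y:(265+x/3.8,140+y/3.8)
print("stub",onplane(f,[c1(x,y) for x,y in[(107,117),(190,137),(150,262),(72,243)]],.126))
print("mat",onplane(f,[c1(95,50),c1(290,65),c1(255,410),c1(60,398)],.006))
print("cleaner",onplane(f,[c1(57,525)],.105))
print("frame",onplane(f,[(190,160),(236,160)],.01))
for n,q in dict(long=[(100,182),(197,172),(237,440),(140,452)],stub=[(236,235),(335,222),(355,352),(260,366)],med=[(358,175),(457,163),(492,380),(396,394)],short=[(487,182),(584,170),(617,342),(520,355)]).items():
    P=onplane(f,[c2(*p) for p in q],.02);l=(P[0]+P[1]-P[2]-P[3])/2;print(n,P.mean(0),np.linalg.norm(l),np.linalg.norm(P[0]-P[1]),np.degrees(np.arctan2(l[1],l[0])))
w=grab("wrist");o,d=ray(w,[(w["cx"],w["cy"])])
T=Rn.from_euler("xyz",arm.current_eef_rot(),degrees=True).as_matrix()
print("cam in tool",T.T@(o-arm.current_position()),T.T@d[0])
E
```

```text
stub [[0.60345617 0.2216827  0.126     ]
 [0.59275695 0.17695255 0.126     ]
 [0.52535399 0.19611244 0.126     ]
 [0.53531099 0.23775308 0.126     ]]
mat [[0.66887753 0.25396909 0.006     ]
 [0.66020894 0.13721688 0.006     ]
 [0.45494923 0.15311244 0.006     ]
 [0.46137855 0.26659547 0.006     ]]
cleaner [[0.3879812  0.24425326 0.105     ]]
frame [[0.72641132 0.25833046 0.01      ]
 [0.72695654 0.13404478 0.01      ]]
long [ 0.55837966 -0.06239179  0.02      ] 0.18907970516247483 0.0681325418394267 8.068637783912822
stub [ 0.57023477 -0.15091793  0.02      ] 0.09211614058723243 0.06954685419720778 8.474381674978941
med [ 0.582171   -0.24035833  0.02      ] 0.15406415602206994 0.06994150787840696 7.706633937561819
short [ 0.59331846 -0.3280842   0.02      ] 0.12245172577472442 0.06860341649944297 8.340118627286206
cam in tool [ 0.07467159 -0.00076044 -0.14219633] [-2.92515200e-01 -2.61536710e-06  9.56260873e-01]
```

```bash
python3 - <<'E'
from h import *
for nm,p,y in [("stack",(.565,.205,.13),-15),("stacklow",(.565,.205,.02),-15),("long",(.558,-.062,.03),8),("short",(.593,-.328,.03),8),("short hi",(.593,-.328,.25),8),("view",(.60,.2,.32),-15)]:
    for yy in(y,y+180 if y<0 else y-180, ):
        try:q=kin.solve_ik(p,(180,0,yy))
        except Exception as e:q=e
        print(nm,yy,None if q is None else np.round(q,1))
E
```

```text
stack -15 [  11.9   22.3   -2.7   65.     0.  -153.1]
stack 165 [11.9 22.3 -2.7 65.   0.  26.9]
stacklow -15 [  11.9   27.4  -12.1   50.6    0.  -153.1]
stacklow 165 [ 11.9  27.4 -12.1  50.6   0.   26.9]
long 8 [-14.9  23.5 -17.1  49.4   0.  157.1]
long -172 [-14.9  23.5 -17.1  49.4   0.  -22.9]
short 8 [-36.   33.3   0.7  57.4   0.  136. ]
short -172 [-36.   33.3   0.7  57.4   0.  -44. ]
short hi 8 [-36.   27.8  23.9  86.1   0.  136. ]
short hi -172 [-36.   27.8  23.9  86.1   0.  -44. ]
view -15 [  10.8   23.3   26.5   93.2    0.  -154.2]
view 165 [10.8 23.3 26.5 93.2  0.  25.8]
```

```bash
python3 - <<'E'
from h import *
arm.move_pose((.60,.23,.32),(180,0,165)); grab("wrist","wA")
arm.movel((.60,.16,.32),max_speed=.2); grab("wrist","wB")
arm.move_pose((.61,-.15,.30),(180,0,188)); grab("wrist","wC")
arm.movel((.62,-.25,.30),max_speed=.2); grab("wrist","wD")
import pickle
print(arm.current_time())
E
python3 - <<'E'
import cv2,numpy as np
a=[cv2.imread(f"pics/w{k}.png") for k in "ABCD"]
o=np.vstack([np.hstack(a[:2]),np.hstack(a[2:])]);cv2.imwrite("pics/wABCD.png",cv2.resize(o,(800,600)))
E
```

```text
4.65
```

View pics/wABCD.png

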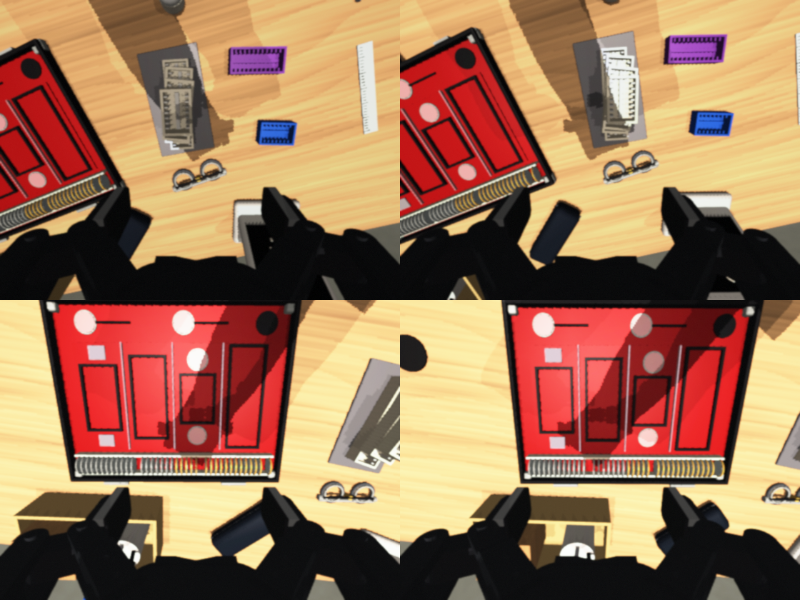

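The composite shows the stack in views A and B at about (177,105) and (620,95) of 800x600, with the case bays clear in C and D. The bay order from robot right to left is short, medium, stub, long. Next I triangulate the bay corners across two views.

```bash
cat >> h.py <<'E'
def bays(f,amin):
    im=f["image"].astype(int);r=((im[...,2]>1.8*im[...,1])&(im[...,2]>1.8*im[...,0])&(im[...,2]>35)).astype(np.uint8)
    n,l,st,c=cv2.connectedComponentsWithStats(r,connectivity=4)
    big=np.argsort(-st[1:,4])+1
    out=[]
    for i in big:
        if st[i,4]<amin: break
        cn,_=cv2.findContours((l==i).astype(np.uint8),cv2.RETR_EXTERNAL,cv2.CHAIN_APPROX_NONE)
        cc=max(cn,key=cv2.contourArea);rc=cv2.minAreaRect(cc);ar=rc[1][0]*rc[1][1]
        out.append((rc,cv2.contourArea(cc)/max(ar,1),cc))
    return out
E
python3 - <<'E'
from h import *
import pickle
D=grab("wrist");t=grab("top");pickle.dump((D,t),open("bay.pkl","wb"))
for f in(D,t):
    for rc,fill,cc in bays(f,300):print(np.round(rc[0],1),np.round(rc[1],1),round(rc[2],1),round(fill,2))
    print()
E
```

```text
[321.5 123.5] [229. 333.] 90.0 0.83
[416.9 137.8] [ 45.3 145.2] 8.5 0.9
[216.2 139.6] [88.4 46. ] 88.0 0.93
[350.2 141. ] [44.5 66.7] 3.6 0.93

[331.  228.4] [111.1 111.8] 0.6 0.46
[341.9 216.9] [32.5 21.4] 80.1 0.82
```

```bash
python3 - <<'E'
from h import *
import pickle
D,t=pickle.load(open("bay.pkl","rb"));t["image"]=cv2.imread("pics/top0.png")
def quads(f,th,ratio,up,y0,y1,x0,x1):
    im=cv2.resize(f["image"][y0:y1,x0:x1],None,fx=up,fy=up,interpolation=cv2.INTER_CUBIC).astype(int)
    r=((im[...,2]>ratio*im[...,1])&(im[...,2]>th)).astype(np.uint8)
    n,l,st,c=cv2.connectedComponentsWithStats(r,connectivity=4);o=[]
    for i in range(1,n):
        if 600*up*up/4<st[i,4]<9000*up*up:
            cn,_=cv2.findContours((l==i).astype(np.uint8),cv2.RETR_EXTERNAL,cv2.CHAIN_APPROX_NONE)
            h=cv2.convexHull(max(cn,key=cv2.contourArea));a=cv2.approxPolyDP(h,.03*cv2.arcLength(h,True),True)[:,0]
            o.append((a+.5)/up-.5+[x0,y0])
    return o,r
for nm,f,box in(("D",D,(0,250,130,520)),("t",t,(140,295,265,460))):
  for th in(25,35,60,80):
    q,r=quads(f,th,1.9,4,*box)
    print(nm,th,[(len(a),np.round(a.mean(0),1).tolist(),round(cv2.contourArea(a.astype(np.float32)))) for a in q])
    cv2.imwrite(f"pics/m{nm}{th}.png",cv2.resize(r*255,None,fx=.5,fy=.5))
d=D["image"][0:250,130:520];cv2.imwrite("pics/Dcrop.png",cv2.resize(d,None,fx=2,fy=2))
E
```

```text
D 25 [(4, [417.7, 138.2], 5757), (4, [283.7, 138.8], 4710), (4, [216.8, 139.8], 3664), (4, [350.1, 141.2], 2753), (4, [264.1, 231.4], 144)]
D 35 [(4, [417.8, 138.1], 5710), (4, [283.6, 138.8], 4732), (4, [216.8, 139.8], 3664), (4, [349.8, 141.2], 2726), (4, [264.1, 231.4], 144)]
D 60 [(4, [417.4, 137.9], 5574), (4, [283.6, 138.6], 4619), (4, [216.6, 139.6], 3632), (4, [349.9, 141.5], 2624), (4, [264.1, 231.4], 144)]
D 80 [(4, [417.7, 138.1], 5375), (4, [283.3, 138.5], 4543), (4, [217.0, 139.4], 3580), (4, [349.9, 141.4], 2551), (4, [264.1, 231.4], 144)]
t 25 [(4, [376.3, 212.9], 1143), (4, [308.6, 221.9], 1468), (4, [342.2, 216.9], 671)]
t 35 [(4, [358.1, 220.2], 15870), (4, [376.2, 213.1], 1133), (4, [409.6, 208.7], 893), (4, [308.5, 221.9], 1452), (4, [342.4, 217.0], 674)]
t 60 [(4, [358.2, 220.4], 15739), (4, [376.0, 213.1], 1110), (4, [409.6, 208.6], 857), (4, [308.7, 221.9], 1451), (4, [342.3, 217.1], 648)]
t 80 [(4, [358.0, 220.4], 15624), (4, [375.9, 213.2], 1088), (4, [409.6, 208.6], 833), (4, [308.6, 222.3], 1430), (4, [342.3, 217.3], 629)]
```

View pics/Dcrop.png

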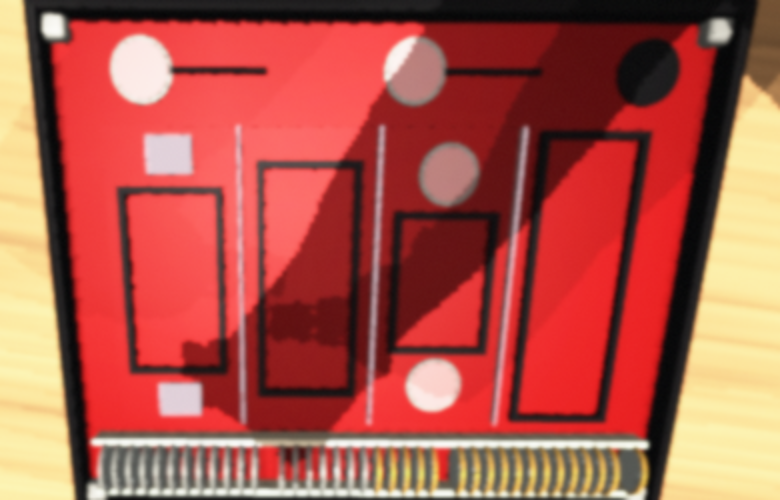

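View D shows all four bays as clean quads (crop centres short (172,280), medium (308,280), stub (442,283), long (580,275)).

```bash
cat > bay.py <<'E'
from h import *
import pickle,json
D,t=pickle.load(open("bay.pkl","rb"));t["image"]=cv2.imread("pics/top0.png")
def quads(f,y0,y1,x0,x1,up=4,th=35):
    im=cv2.resize(f["image"][y0:y1,x0:x1],None,fx=up,fy=up,interpolation=cv2.INTER_CUBIC).astype(int)
    r=((im[...,2]>1.9*im[...,1])&(im[...,2]>th)).astype(np.uint8)
    n,l,st,c=cv2.connectedComponentsWithStats(r,connectivity=4);o=[]
    for i in range(1,n):
        if 500*up*up<st[i,4]<7000*up*up:
            cn,_=cv2.findContours((l==i).astype(np.uint8),cv2.RETR_EXTERNAL,cv2.CHAIN_APPROX_NONE)
            h=cv2.convexHull(max(cn,key=cv2.contourArea));a=cv2.approxPolyDP(h,.03*cv2.arcLength(h,True),True)[:,0]
            if len(a)==4:o.append((a+.5)/up-.5+[x0,y0])
    return o
def order(f,q):
    P=onplane(f,q,.02);c=P.mean(0);a=np.radians(8);v=(P-c)[:,:2]@np.array([[np.cos(a),-np.sin(a)],[np.sin(a),np.cos(a)]])
    k=[int(np.argmax(v@s)) for s in([1,1],[1,-1],[-1,-1],[-1,1])] if False else [int(np.argmax(v[:,0]*s[0]/np.abs(v[:,0]).mean()+v[:,1]*s[1]/np.abs(v[:,1]).mean())) for s in([1,1],[1,-1],[-1,-1],[-1,1])]
    return q[k],c
qd=[order(D,q) for q in quads(D,0,250,130,520)];qt=[order(t,q) for q in quads(t,140,295,265,460)]
res={}
for q,c in sorted(qd,key=lambda s:-s[1][1]):
    m=min(qt,key=lambda s:np.linalg.norm(s[1]-c));
    if np.linalg.norm(m[1]-c)>.04: print("nomatch",c);continue
    X=tri(D,q,t,m[0]);PD=onplane(D,q,.02)
    L=np.linalg.norm(X[0]+X[1]-X[2]-X[3])/2;W=np.linalg.norm(X[0]+X[3]-X[1]-X[2])/2
    l=(X[0]+X[1]-X[2]-X[3]);yaw=np.degrees(np.arctan2(l[1],l[0]))
    print(np.round(X.mean(0),4),"L %.3f W %.3f yaw %.2f"%(L,W,yaw),"z",np.round(X[:,2],3),"D@.02",np.round(PD.mean(0)[:2],4),"t@.02",np.round(m[1][:2],4))
E
python3 bay.py
```

```text
[ 0.5599 -0.0609  0.0095] L 0.182 W 0.057 yaw 8.48 z [0.01  0.007 0.011 0.009] D@.02 [ 0.5591 -0.0659] t@.02 [ 0.5585 -0.0602]
[ 0.5728 -0.1512  0.0067] L 0.085 W 0.058 yaw 8.43 z [0.009 0.003 0.007 0.008] D@.02 [ 0.5714 -0.1546] t@.02 [ 0.571  -0.1492]
[ 0.5847 -0.2412  0.0068] L 0.147 W 0.059 yaw 8.24 z [ 0.009 -0.001  0.005  0.014] D@.02 [ 0.583  -0.2418] t@.02 [ 0.5823 -0.2383]
[ 0.5992 -0.3335 -0.0046] L 0.121 W 0.065 yaw 4.73 z [ 0.004 -0.033  0.005  0.005] D@.02 [ 0.5953 -0.3294] t@.02 [ 0.5941 -0.3263]
```

```bash
cat >> h.py <<'E'
import pickle
def save(f,n): 
    pickle.dump(f,open(n+".pkl","wb"));cv2.imwrite(f"pics/{n}.png",f["image"])
E
python3 - <<'E'
from h import *
arm.move_pose((.58,.14,.27),(180,0,165)); A=grab("wrist");save(A,"s1")
arm.movel((.58,.23,.27),max_speed=.2); B=grab("wrist");save(B,"s2")
print(arm.current_time())
P=[(.56,.205,.126)]
o=[]
for f in(A,B):
    u,v=proj(f,P)[0].astype(int);print(u,v);u0=max(0,u-70);v0=max(0,v-90);o.append(cv2.resize(f["image"][v0:v0+180,u0:u0+130],None,fx=3,fy=3,interpolation=cv2.INTER_CUBIC));print(u0,v0)
h=max(x.shape[0] for x in o);o=[cv2.copyMakeBorder(x,0,h-x.shape[0],0,5,0) for x in o]
cv2.imwrite("pics/s12.png",np.hstack(o))
E
```

```text
6.9083
338 154
268 64
244 179
174 89
```

View pics/s12.png

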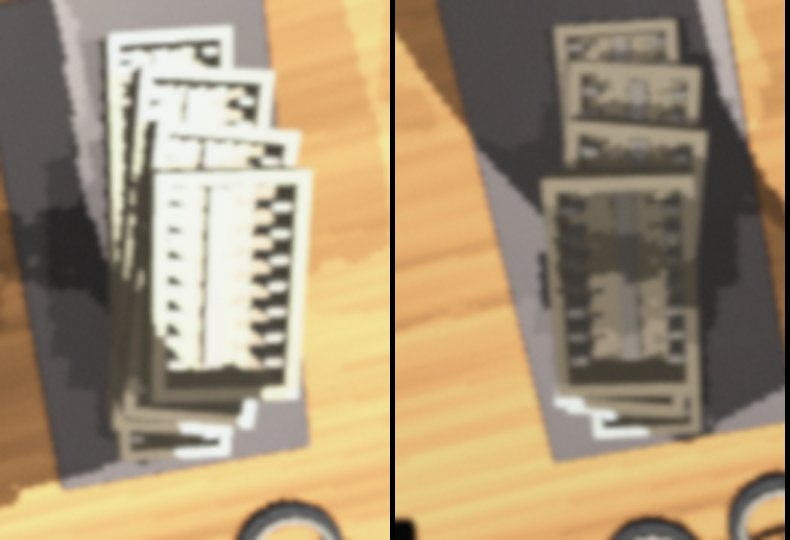

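The crops show the stub on top with its four rim corners at left (153,170), (312,170), (298,400), (152,392) and right (147,180), (300,178), (303,395), (162,392). The racks below are staggered.

```bash
cat >> h.py <<'E'
def rackpose(f1,q1,f2,q2):
    # corner order: two at near(robot) end (left,right), then two at far end (right,left)
    X=tri(f1,q1,f2,q2);l=(X[0]+X[1]-X[2]-X[3])/2;w=(X[0]+X[3]-X[1]-X[2])/2
    yaw=np.degrees(np.arctan2(-l[1],-l[0]))
    print("ctr",np.round(X.mean(0),4),"L %.3f W %.3f yaw %.1f wyaw %.1f"%(np.linalg.norm(l),np.linalg.norm(w),yaw,np.degrees(np.arctan2(w[1],w[0]))),"z",np.round(X[:,2],3))
    return X.mean(0),yaw
E
python3 - <<'E'
from h import *
A=pickle.load(open("s1.pkl","rb"));B=pickle.load(open("s2.pkl","rb"))
c=lambda q,u,v:np.array(q)/3.+[u-.33,v-.33]
qa=c([(153,170),(312,170),(298,400),(152,396)],268,64);qb=c([(147,180),(300,178),(303,394),(163,392)],174,89)
rackpose(A,qa,B,qb)
for f,q in((A,qa),(B,qb)):
    P=onplane(f,q,.126);l=P[2]+P[3]-P[0]-P[1];print(P.mean(0),np.linalg.norm(l)/2,np.degrees(np.arctan2(l[1],l[0])))
E
```

```text
ctr [0.5662 0.2086 0.1254] L 0.069 W 0.046 yaw -13.6 wyaw -104.8 z [0.124 0.125 0.127 0.125]
[0.56595338 0.20855814 0.126     ] 0.06942275238306617 -13.101989601449313
[0.56638518 0.20876042 0.126     ] 0.06829136008219887 -13.741720578492602
```

```bash
cat >> h.py <<'E'
def pick(x,y,yaw,ztop,below=.022):
    a=(180,0,yaw+180)
    arm.move_pose((x,y,max(ztop+.10,.2)),a)
    r=arm.movel((x,y,ztop-below),max_speed=.12,stop_force=8)
    print("down stop",r,np.round(arm.current_position(),4))
    if r: return False
    f0=np.array(arm.current_force());arm.move_gripper(0.)
    print("width",arm.current_gripper_width()*.085,"dF",np.round(np.array(arm.current_force())-f0,2))
    arm.movel((x,y,ztop+.03),max_speed=.06);print("width",arm.current_gripper_width()*.085)
    arm.movel((x,y,.25),max_speed=.2)
    print("width",arm.current_gripper_width()*.085,np.round(arm.current_force(),2),arm.current_time())
E
python3 - <<'E'
from h import *
pick(.5662,.2087,-13.5,.1255)
grab("wrist","g1");grab("scene","g1s")
E
```

```text
down stop False [0.5667 0.2089 0.1043]
width 0.04462148265021519 dF [-0.21 -0.09  5.19]
width 0.044530125362841566
width 0.04453091892636994 [ 0.05 -0.11 -0.4 ] 10.4917
```

```bash
python3 - <<'E'
import cv2,numpy as np
cv2.imwrite("pics/g1c.png",np.hstack([cv2.resize(cv2.imread("pics/g1.png"),(400,300)),cv2.resize(cv2.imread("pics/g1s.png")[60:270,220:500],(400,300))]))
E
```

```text
(no output)
```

View pics/g1c.png

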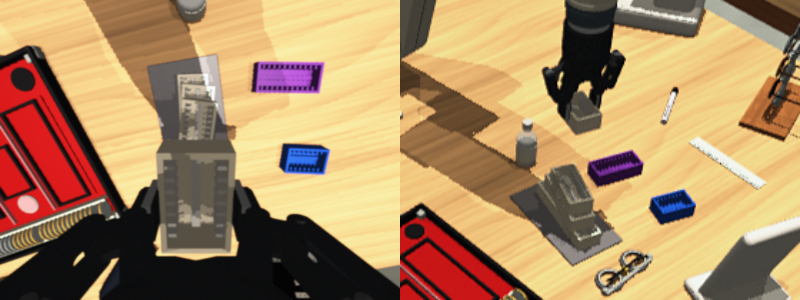

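Wrist view: stub held between the fingers at (197,200). Scene view: stub at (583,112), possibly tilted, so I zoom in.

```bash
python3 - <<'E'
import cv2,numpy as np
a=cv2.imread("pics/g1s.png")[90:200,300:400];b=cv2.imread("pics/g1.png")[170:370,200:350]
cv2.imwrite("pics/g1d.png",np.hstack([cv2.resize(a,(480,528),interpolation=cv2.INTER_CUBIC),cv2.resize(b,(396,528))])[:, :800])
E
```

```text
(no output)
```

View pics/g1d.png

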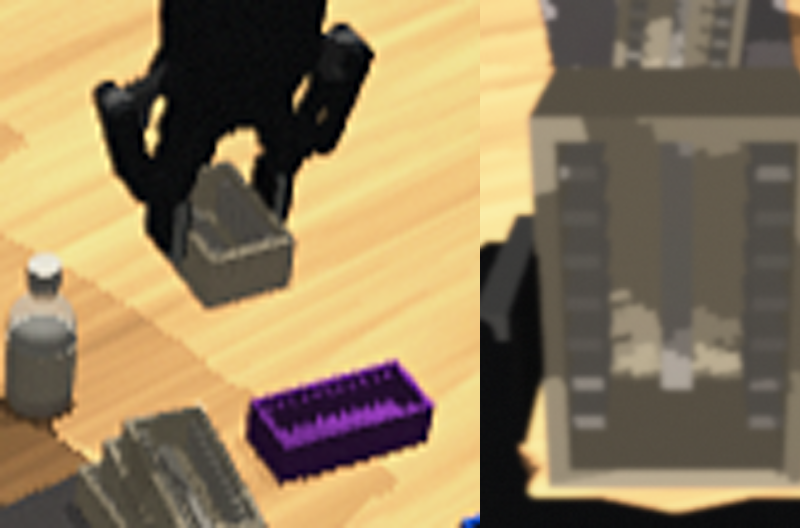

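```bash
cat >> h.py <<'E'
BAY=dict(long=(.5593,-.0621),stub=(.5725,-.1511),medium=(.5856,-.2402),short=(.5988,-.3292))
def place(nm,zt=.0168,floor_stop=5):
    x,y=BAY[nm];a=(180,0,188.4)
    arm.move_pose((x,y,.25),a);print("w",arm.current_gripper_width()*.085)
    arm.movel((x,y,.06),max_speed=.15)
    arm.hold(.2)
    r=arm.movel((x,y,zt-.006),max_speed=.025,stop_force=floor_stop)
    print("touch",r,np.round(arm.current_position(),4),np.round(arm.current_force(),2))
    arm.move_gripper(1.0)
    p=arm.current_position();arm.movel((x,y,.10),max_speed=.12)
    arm.movel((x,y,.27),max_speed=.25);print(arm.current_time())
E
python3 - <<'E'
from h import *
place("stub")
x,y=BAY["stub"]
arm.movel((x+.03,y,.27));save(grab("wrist"),"p1")
E
```

```text
w 0.04476027805304031
touch True [ 0.5724 -0.1511  0.0182] [-1.44 -0.14  5.52]
17.1917
```

View pics/p1.png

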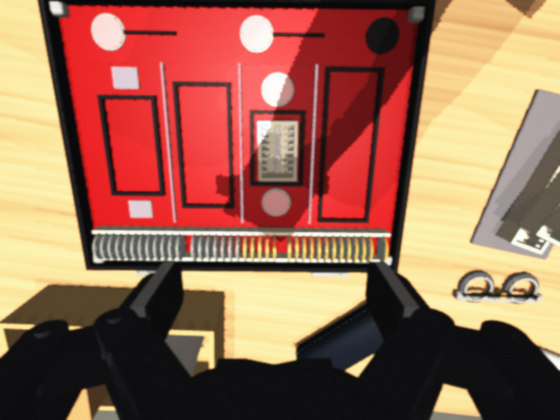

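The picture shows the stub inside its bay at (277,150), with red margins all round. I check the bay positions again from this view and zoom in.

```bash
python3 - <<'E'
from h import *
f=pickle.load(open("p1.pkl","rb"))
cv2.imwrite("pics/p1c.png",cv2.resize(f["image"][90:210,230:330],None,fx=5,fy=5,interpolation=cv2.INTER_CUBIC))
src=open("bay.py").read().split("qd=")[0]
exec(src)
for q in quads(f,0,225,80,400):
    P=onplane(f,order(f,q)[0],.009);l=P[0]+P[1]-P[2]-P[3];print(np.round(P.mean(0),4),"L %.3f yaw %.1f"%(np.linalg.norm(l)/2,np.degrees(np.arctan2(l[1],l[0]))))
E
```

```text
[ 0.5846 -0.2422  0.009 ] L 0.146 yaw 7.2
[ 0.5968 -0.3323  0.009 ] L 0.115 yaw 6.9
[ 0.5721 -0.1524  0.009 ] L 0.084 yaw 8.2
```

View pics/p1c.png

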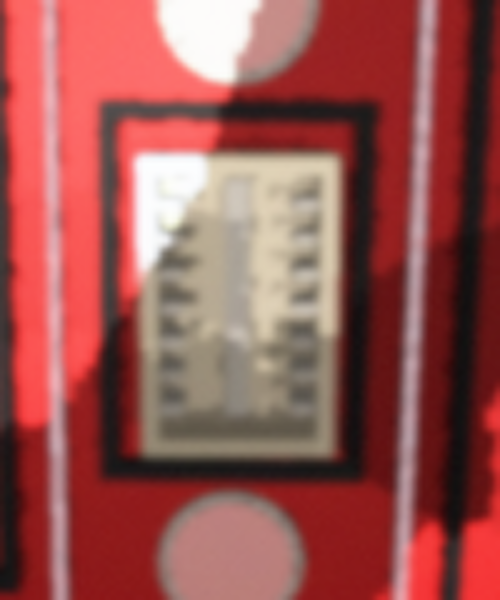

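Allowing for the 30 mm wall parallax, the stub sits centred and flat. Now I view the short rack.

```bash
sed -i 's/medium=(.5856,-.2402),short=(.5988,-.3292)/medium=(.5852,-.2408),short=(.5980,-.3302)/; s/188.4/188.1/' h.py
cat > look.py <<'E'
from h import *
import sys
n,zt=sys.argv[1],float(sys.argv[2])
arm.move_pose((.58,.13,.25),(180,0,165)); A=grab("wrist");save(A,n+"a")
arm.movel((.58,.23,.25),max_speed=.25); B=grab("wrist");save(B,n+"b")
print(arm.current_time());o=[]
for f in(A,B):
    u,v=proj(f,[(.56,.205,zt)])[0].astype(int);u0=max(0,u-65);v0=max(0,v-90);print("off",u0,v0)
    o.append(cv2.resize(f["image"][v0:v0+180,u0:u0+130],(390,540),interpolation=cv2.INTER_CUBIC))
cv2.imwrite(f"pics/{n}.png",np.hstack([o[0],np.zeros((540,10,3),np.uint8),o[1]]))
E
python3 look.py short .095
```

```text
19.3333
off 282 60
off 179 87
```

View pics/short.png

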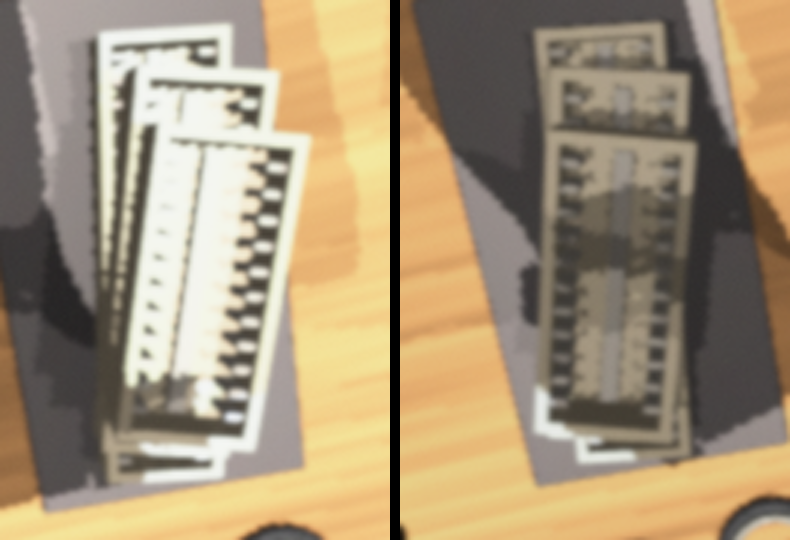

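The short rack is now on top. Corners are left (157,126), (310,135), (256,450), (117,437) and right (548,130), (697,140), (672,442), (536,430).

```bash
cat > pp.py <<'E'
from h import *
def pose(n,o,qa,qb):
    A=pickle.load(open(n+"a.pkl","rb"));B=pickle.load(open(n+"b.pkl","rb"))
    a=np.array(qa)/3.+np.array(o[0])-.33;b=(np.array(qb)-[400,0])/3.+np.array(o[1])-.33
    r=rackpose(A,a,B,b)
    for f,q in((A,a),(B,b)):
        P=onplane(f,q,r[0][2]);l=P[2]+P[3]-P[0]-P[1];print(np.round(P.mean(0),4),round(np.linalg.norm(l)/2,4),round(np.degrees(np.arctan2(l[1],l[0])),1))
    return r
E
python3 - <<'E'
from pp import *
pose("short",[(282,60),(179,87)],[(157,126),(310,135),(256,450),(117,437)],[(548,130),(697,140),(672,442),(536,430)])
E
```

```text
ctr [0.5678 0.2077 0.0944] L 0.099 W 0.046 yaw -19.6 wyaw -109.2 z [0.093 0.094 0.096 0.095]
[0.5682 0.2077 0.0944] 0.099 -19.4
[0.5679 0.2077 0.0944] 0.0999 -19.7
```

```bash
python3 - <<'E'
from h import *
pick(.5680,.2077,-19.5,.0955)
place("short")
arm.movel((.62,-.30,.27),max_speed=.25);save(grab("wrist"),"p2")
E
python3 look.py med .065
python3 -c "
import cv2,numpy as np
a=cv2.imread('pics/p2.png')[60:240,100:370];b=cv2.imread('pics/med.png')
cv2.imwrite('pics/p2c.png',cv2.resize(a,None,fx=2.9,fy=2.9,interpolation=cv2.INTER_CUBIC))"
```

```text
down stop False [0.5685 0.2079 0.0743]
width 0.04439338898840405 dF [-0.03  0.64  5.36]
width 0.04460914601107361
width 0.044680021049067646 [-0.58  0.33 -1.3 ] 23.125
w 0.044568218443220724
touch True [ 0.598  -0.3302  0.0182] [0.11 0.43 4.88]
30.325
32.9167
off 275 56
off 181 81
```

View pics/p2c.png

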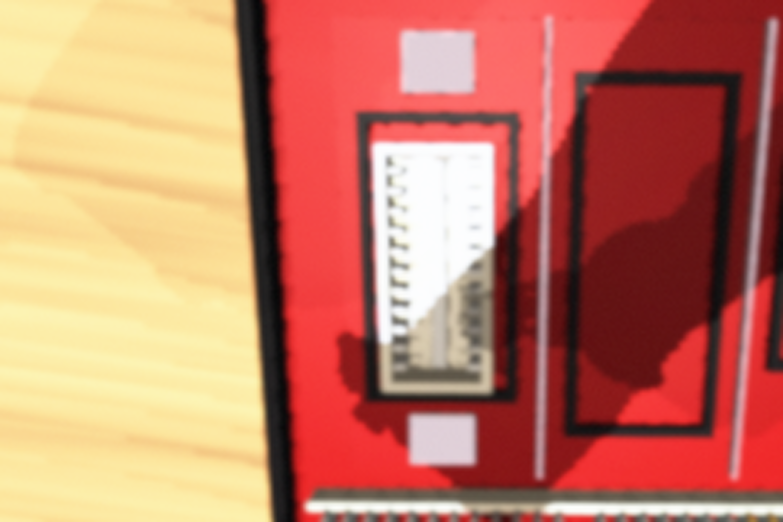

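View pics/med.png

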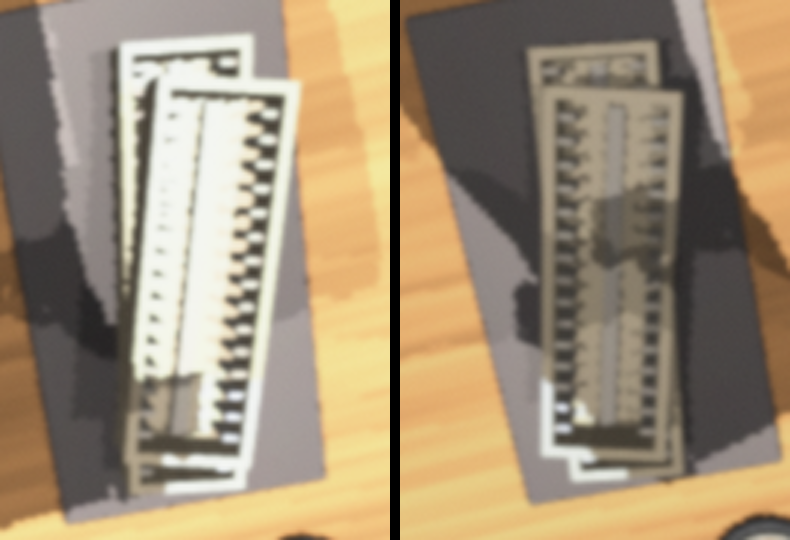

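The short rack sits inside its bay with red or rim visible all round (crop (435,270)). The medium is now on top. Corners are left (157,78), (300,83), (249,470), (126,464) and right (542,87), (684,93), (661,461), (542,456).

```bash
python3 - <<'E'
from pp import *
pose("med",[(275,56),(181,81)],[(157,78),(300,83),(249,470),(126,464)],[(542,87),(684,93),(661,461),(542,456)])
E
```

```text
ctr [0.5643 0.2069 0.0664] L 0.131 W 0.046 yaw -17.9 wyaw -106.9 z [0.065 0.064 0.069 0.067]
[0.5649 0.2068 0.0664] 0.1314 -17.4
[0.5645 0.2068 0.0664] 0.1313 -18.0
```

```bash
python3 - <<'E'
from h import *
pick(.5646,.2068,-17.6,.066)
place("medium")
arm.movel((.61,-.24,.27),max_speed=.25);save(grab("wrist"),"p3")
E
python3 look.py lng .035
python3 -c "
import cv2,numpy as np
a=cv2.imread('pics/p3.png')[60:240,100:370]
cv2.imwrite('pics/p3c.png',cv2.resize(a,None,fx=2.9,fy=2.9,interpolation=cv2.INTER_CUBIC))"
```

```text
down stop False [0.565  0.2069 0.0447]
width 0.04431875208087439 dF [-0.83  1.28  6.26]
width 0.04470663321188884
width 0.04425213831683654 [-0.89  0.   -0.73] 37.1
w 0.04422956392193873
touch True [ 0.5851 -0.2408  0.0187] [-0.7   0.73  6.53]
43.9833
46.325
off 270 53
off 184 76
```

View pics/p3c.png

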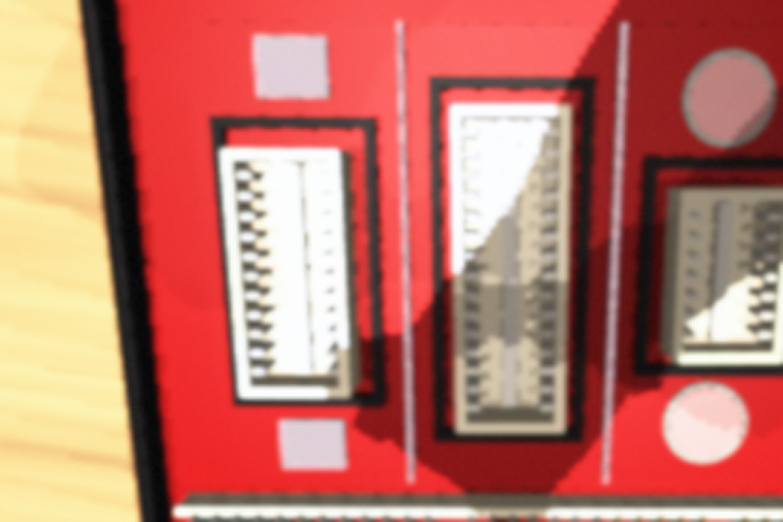

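View pics/lng.png

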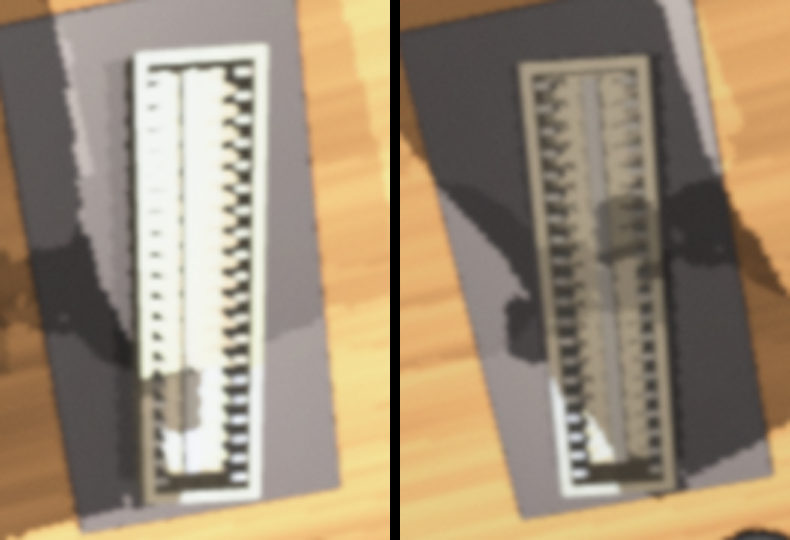

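The medium sits centred in its bay (crop (512,270)). The long rack is alone on the mat. Corners are left (135,48), (268,44), (260,498), (145,503) and right (519,64), (650,57), (676,488), (562,496).

```bash
python3 - <<'E'
from pp import *
pose("lng",[(270,53),(184,76)],[(135,48),(268,44),(260,498),(145,503)],[(519,64),(650,57),(676,488),(562,496)])
E
```

```text
ctr [0.5666 0.2057 0.0362] L 0.168 W 0.047 yaw -11.6 wyaw -102.8 z [0.038 0.035 0.034 0.038]
[0.5662 0.2055 0.0362] 0.1684 -11.5
[0.5669 0.2056 0.0362] 0.1668 -11.6
```

```bash
python3 - <<'E'
from h import *
pick(.5666,.2056,-11.7,.0362)
place("long")
arm.movel((.60,-.06,.30),max_speed=.25);save(grab("wrist"),"p4")
arm.movel((.60,-.2,.30),max_speed=.25);save(grab("wrist"),"p5")
arm.move_pose((.45,.42,.35),(180,0,165));save(grab("top"),"t5");save(grab("scene"),"sc5")
a=cv2.imread('pics/p4.png')[40:240,150:400];b=cv2.imread('pics/p5.png')[40:240,100:400]
cv2.imwrite('pics/p45.png',np.vstack([cv2.resize(a,None,fx=1.5,fy=1.5,interpolation=2)[:, :375],cv2.resize(b,(375,300),interpolation=2)]))
t=cv2.imread('pics/t5.png')[130:310,120:460];s=cv2.imread('pics/sc5.png')[120:390,90:440]
cv2.imwrite('pics/ts5.png',np.vstack([cv2.resize(t,(566,300),interpolation=2),cv2.resize(s,(566,300),interpolation=2)]))
E
```

```text
down stop False [0.567  0.2057 0.0149]
width 0.04498317529816797 dF [-1.24  0.04  5.78]
width 0.04485261959574283
width 0.04487205053303812 [ 0.43 -0.18 -1.97] 50.9083
w 0.04481576656910278
touch True [ 0.5592 -0.0621  0.0187] [-0.87  0.19  5.95]
57.1917
```

View pics/p45.png

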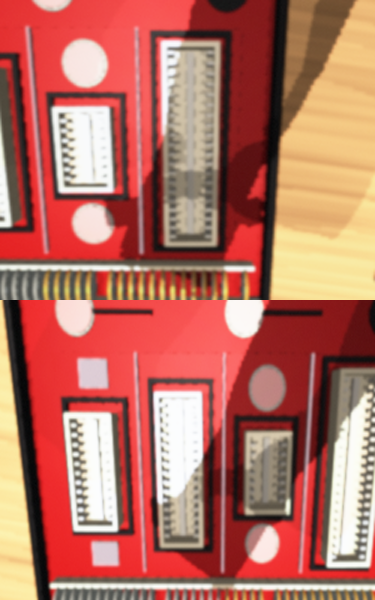

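View pics/ts5.png

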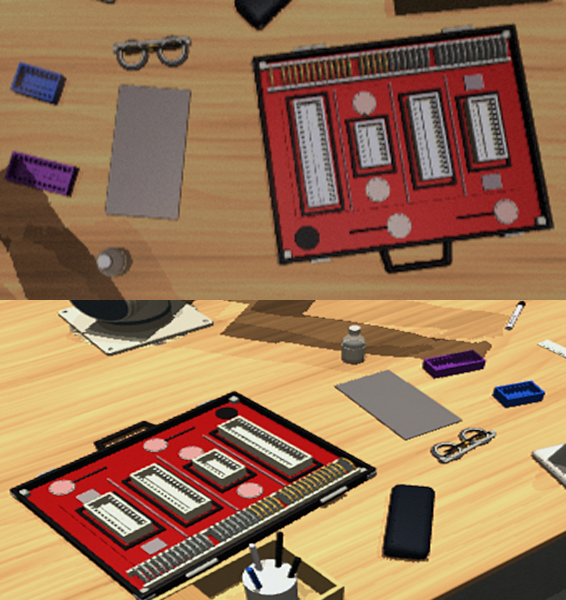

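All four racks appear in their own bays, and the frame and bottle look unmoved. I'll do one numeric check of rack height and level, plus a before/after comparison of the bystanders.

```bash
python3 - <<'E'
from h import *
t=pickle.load(open("t5.pkl","rb"));s=pickle.load(open("sc5.pkl","rb"))
t0=cv2.imread("pics/top0.png").astype(int)
def quad(f,box):
    y0,y1,x0,x1=box;im=cv2.resize(f["image"][y0:y1,x0:x1],None,fx=4,fy=4,interpolation=2).astype(int)
    m=((im[...,2]<1.5*im[...,1])&(im[...,2]>90)).astype(np.uint8);m=cv2.morphologyEx(m,cv2.MORPH_CLOSE,np.ones((13,13)))
    cn,_=cv2.findContours(m,0,1);h=max(cn,key=cv2.contourArea);r=cv2.minAreaRect(h)
    return np.array(r[0])/4-.4+[x0,y0],np.array(cv2.boxPoints(r))/4-.4+[x0,y0]
# top-view rack centres, rim plane .038
for nm,b in dict(long=(184,260,291,330),stub=(199,236,331,356),medium=(183,243,362,392),short=(184,231,395,428)).items():
    c,q=quad(t,b);P=onplane(t,q,.038);C=P.mean(0);d=C[:2]-BAY[nm]
    e=sorted([np.linalg.norm(P[0]-P[1]),np.linalg.norm(P[1]-P[2])])
    print(nm,np.round(C,4),"off bay",np.round(d,4),"WxL",np.round(e,3))
d=np.abs(t["image"].astype(int)-t0).max(2)
print("frame diff",d[145:178,182:240].max(),np.percentile(d[145:178,182:240],99)," cleaner",np.percentile(d[274:300,174:202],99))
A=pickle.load(open("p4.pkl","rb"));B=pickle.load(open("p5.pkl","rb"))
cv2.imwrite("pics/z.png",np.hstack([cv2.resize(f["image"][55:215,a:a+130],None,fx=3,fy=3,interpolation=2) for f,a in((A,250),(B,345))]))
a0=cv2.imread("pics/scene0.png").astype(int);b0=s["image"].astype(int);print("scene frame",np.percentile(np.abs(a0-b0).max(2)[232:268,354:400],99),"cleaner",np.percentile(np.abs(a0-b0).max(2)[142:178,298:318],99))
E
```

```text
long [ 0.559  -0.0601  0.038 ] off bay [-0.0003  0.002 ] WxL [0.049 0.171]
stub [ 0.5726 -0.1515  0.038 ] off bay [ 0.0001 -0.0004] WxL [0.051 0.074]
medium [ 0.5845 -0.2414  0.038 ] off bay [-0.0007 -0.0006] WxL [0.052 0.136]
short [ 0.5971 -0.3292  0.038 ] off bay [-0.0009  0.001 ] WxL [0.048 0.104]
frame diff 14 11.0  cleaner 84.73000000000002
scene frame 5.0 cleaner 136.0
```

View pics/z.png

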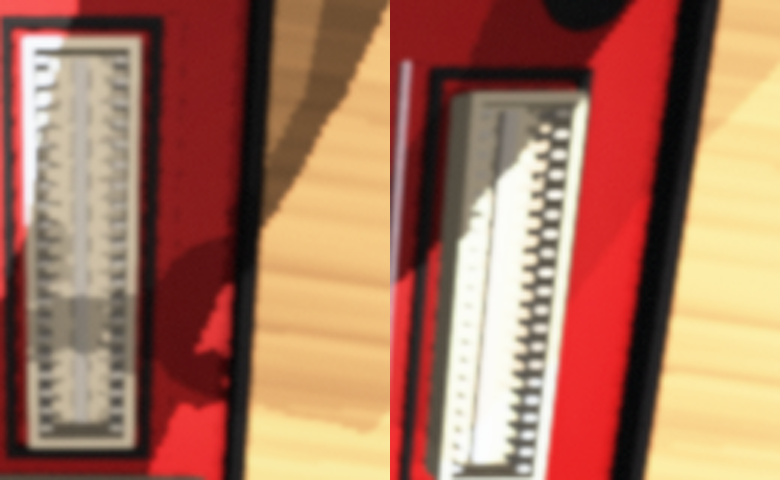

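The long rack lies inside its rim in both views. The cleaner pixels differ, so I check whether that is only shadow.

```bash
python3 - <<'E'
import cv2,numpy as np
o=[]
for a,b,(y,x) in(("top0","t5",(265,160)),("scene0","sc5",(135,280))):
    o.append(np.hstack([cv2.resize(cv2.imread(f"pics/{n}.png")[y:y+50,x:x+60],None,fx=5,fy=5,interpolation=2) for n in(a,b)]))
cv2.imwrite("pics/cl.png",np.vstack(o))
E
```

```text
(no output)
```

View pics/cl.png

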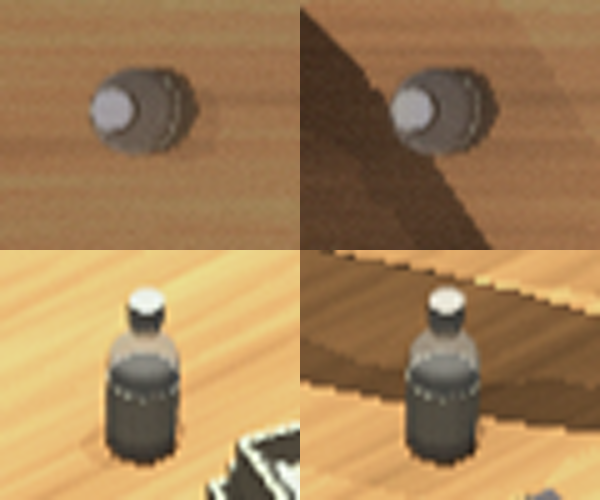

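The bottle is at identical pixels before and after (cap at (110,110) and (410,110)). The difference is only the arm's shadow, so I hand in.

```bash
python3 - <<'E'
from cell import arm,job
job.sign_off();print(arm.current_time())
E
```

```text
the job is handed in; nothing more can be done
the job is handed in; nothing more can be done
```

I took the stack apart from the top down and set all four racks into their own bays in the order stub, short, medium, long. I handed the job in at about 60 s on the robot's clock. Each rack was located from two wrist views before it was gripped and kept upright throughout. Each was lowered until it touched the bay floor at about 5–6 N.

**Placement:** in the last top view every rack's centre is within about 2 mm of its bay centre. The bay clearance is 6–7 mm, and the wrist pictures show no rack resting on a rim. All four touched down at nearly the same height (TCP at 18.2–18.7 mm), which fits them lying flat. That is 1.4–1.9 mm above the touch height I had planned. I did not measure the height of the seated racks separately.

**Bystanders:** the trial frame looks the same in the before and after pictures. The cleaner bottle's pixels differed, but a close crop shows it in the same place with only the arm's shadow behind it.

**Disagreements:**
- One corner of the short bay came out wrong in the first two-view measurement. I used the 90 mm bay spacing and a second view for that bay instead.
- The mask in the final top view measured the racks 3–6 mm too wide and too long because it included some of the side walls. The centres still agree.

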